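# Find the rocking tub lid and press it home

### The arm

A 6-joint arm with a two-finger parallel gripper is mounted at the origin on a cart in front of the work surface, level with it; the furniture and walls round the work are solid. World frame = base frame: x ahead of the robot, y to its left, z up, the work surface at z = 0. Lengths are in m, angles in degrees, forces in N, time in s.
With the tool pointing down it reaches from about 0.3 to 0.95 m from the base axis. Payload 3.1 kg.
Tool frame: the origin (TCP) lies at the very end of the fingers, on their centre line; the grasp point (between the pads) lies 19 mm behind it; y points along the fingers, z is the direction in which the jaws open and shut, and the axes are right-handed (so a half turn about y gives the same grasp; the last joint's range is limited). The gripper opens to 85 mm and grips with 20 to 120 N. Pads are 22 mm wide; open, the fingers measure 114 mm over their backs; the gripper's body (76 mm by 85 mm) begins 54 mm behind the grasp point. The pads swing forward as they close: fully open they stand 13 mm farther back than shut.
Start: joints at [60.063, 17.653, 93.61, -0, 68.738, -3.994], TCP at [0.273, 0.562, 0.231] pointing down, gripper open.
Joint ranges: [-175.34, 175.34], [-45.06, 112.39], [2.9, 150.54], [-68.45, 248.45], [3.09, 151.38], [-168.51, 168.51]. Speed limits (degrees/s): [159.86, 159.86, 180, 180, 180, 180].

### API

Orientations are given as a 3x3 rotation matrix whose columns are the frame's x, y, z axes.
In Python, from plant import observe, optics, order gives the robot as it stands. The module is installed in compiled form; this text tells all that it offers.
- The arm moves only by the tool arm_command, never from a script. Its arguments are lists of equal length, an entry for each row: "fingers": the finger opening in cm, from 0 to 8.54; "xyz": the shift along the tool's x, y, z in cm, a list of three; "delta_rot": the turn, a rotation vector about the tool's x, y, z in rad, a list of three. In form: {"fingers": [fingers, ...], "xyz": [[tx, ty, tz], ...], "delta_rot": [[rx, ry, rz], ...]}. A call has 1 to 20 rows; each row is the pose to reach, as a shift and turn from the pose commanded when the call began, along the tool's axes at that moment; what a row does not reach only later rows make up. A row lasts 1/10 s, in which the tool goes at most 50 mm and 8.59 degrees, less where a joint would pass 70% of its speed; a pose out of reach is approached as far as the arm can. A call with a gripper value outside its range is refused whole. The fingers move at their own pace and stop on an object; "newtons" is the grip in N (left out, the last holds). Time passes only in rows, so rows that repeat a pose let the fingers close. It gives the time, the measured TCP pose, the force and the opening at its end, in the units of the state.
- observe(): the state, without advancing time (a new reading comes with each control period).
- optics.capture(name): name is "side" or "top" or "wrist"; returns a dict with "color" (400x640x3 uint8, red, green, blue), "vfov" (degrees; the focal length in pixels is half the picture's height over the tangent of half this angle, whatever the lens; pixels are square), "cx", "cy" (the principal point, pixels), "world_from_camera" (4x4, takes a point from camera to world coordinates). Camera axes: x right, y down, z forward; pixel columns grow to the right and rows downward; lengths in m; the calibration is good to about 2 mm. A picture is of the moment at which its call begins. There is no depth.
- order.finish_job(): hands the job in, once; it reports no verdict.
The state is a dict: "clock": time; "joint_pos": joint angles; "joint_velocities": joint speeds; "joint_torque": joint torques, N m; "ee_pos": TCP position; "orientation": TCP orientation; "wrist_force": force on the tool from outside, world axes, zero at the start; "wrist_torque": the same for the moment, N m; "width": opening from 0.0 (shut) to 1.0 (fully open).
Only numpy, scipy, OpenCV 4.12 (cv2) and the standard library are available. Lean on these libraries where they do the work, as an engineer would, in place of code of your own. Each camera call takes 0.05 s, during which the arm holds its last target. There are 200 camera calls.

### The job

One of the four identical storage tubs has a lid that is not fully on: press lightly with a closed fingertip on the end of one lid after another until you find the one that rocks. Then push that lid down on the round pad in its middle until it is fully home and level, and finish while still holding it down there with the fingertip so that the seal can take, pressing moderately: the program ends while holding. Only press: never pull a lid up, do not press hard on a lid that does not give, and leave the fruit, mug and timer where they are.

Things in the scene. Friction and masses are not known exactly. Their poses are not given: they have to be found in the camera images.
- lid_1: Teal lid on an off-white rectangular tub with a dark rubber foot; all four are alike. Origin: centre of the lid plate's underside, 60 to 68 mm above the worktop; x short side (78 mm), y long side (114 mm), z up. Flat top 4 mm above the origin; in the middle a pale round pad, 26 mm across, top 8 mm above the origin. A skirt hangs to 11 mm below the origin.
- lid_2: Same as lid_1. How the loose lid (any of the four) behaves: it sits level, about 6 mm too high, and see-saws about its x axis. Pressed with 2 N on the flat top 44 mm from its middle along +y or -y, that end dips about 6 mm, then springs back level on release; pressing there does not seat it.
- lid_3: Same as lid_1. Seating: pressed on the middle pad with about 12 to 16 N, the loose lid goes down about 6 mm until home, and stays; hold it there with 5 to 20 N. The rubber feet differ in height, so height alone does not tell which lid is loose; the skirt hides the gap.
- lid_4: Same as lid_1. A lid that is home does not rock; it only sinks about 1 mm per 12 N with its tub, on the rubber foot. A lid that does not go down breaks above about 30 N. Lids can also be pulled off upwards, which is not wanted. The tubs stay where they stand.
- lemon_1: Yellow lemon, 83x58x58 mm, lying between the tubs; origin under its centre. Bystander, loose; not to be moved.
- mandarin_1: Orange mandarin, about 49 mm, between the tubs; origin under its centre. Bystander, loose; not to be moved.
- mug_1: Orange mug with handle, 81x113x101 mm, left of the tubs; origin under its centre. Bystander, loose; not to be moved.
- kitchen_timer: White round kitchen timer, 65 mm across, 46 mm high, right of the tubs; origin under its centre. Bystander, loose; not to be moved.

How it is judged (in metres and radians):
On the way, in this order (a step that is already met when the one before it is completed fails the run):
1. the loose lid is made to rock by a press on one end (tilts over 0.05 rad) (angle between any of lid_1, lid_2, lid_3, lid_4's own z axis and vertical above 0.05 rad), for 0.06 s.
2. the loose lid is pushed down home, level (((distance of lid_1 from where it was at the start of the episode above 0.006 m and angle between lid_1's own z axis and vertical below 0.025 rad) or (distance of lid_2 from where it was at the start of the episode above 0.006 m and angle between lid_2's own z axis and vertical below 0.025 rad) or (distance of lid_3 from where it was at the start of the episode above 0.006 m and angle between lid_3's own z axis and vertical below 0.025 rad) or (distance of lid_4 from where it was at the start of the episode above 0.006 m and angle between lid_4's own z axis and vertical below 0.025 rad))), for 0.2 s.
At the end, for the whole second after the job is handed in: One lid has gone down at least 6 mm from where it started (home, and pressed), is level within 0.025 rad and is still being pressed by the fingers with 3 to 30 N; no lid stands higher than 70 mm (origin), and no bystander lies more than 30 mm from where it stood (((distance of lid_1 from where it was at the start of the episode above 0.006 m and angle between lid_1's own z axis and vertical below 0.025 rad and contact force between the fingers and lid_1 between 3 and 30 N) or (distance of lid_2 from where it was at the start of the episode above 0.006 m and angle between lid_2's own z axis and vertical below 0.025 rad and contact force between the fingers and lid_2 between 3 and 30 N) or (distance of lid_3 from where it was at the start of the episode above 0.006 m and angle between lid_3's own z axis and vertical below 0.025 rad and contact force between the fingers and lid_3 between 3 and 30 N) or (distance of lid_4 from where it was at the start of the episode above 0.006 m and angle between lid_4's own z axis and vertical below 0.025 rad and contact force between the fingers and lid_4 between 3 and 30 N)) and height (world z) of each of lid_1, lid_2, lid_3, lid_4 below 0.07 m and distance of each of lemon_1, mandarin_1, mug_1, kitchen_timer from where it was at the start of the episode below 0.03 m); the arm keeps its last pose, push and grip.
It fails at once if a lid is pulled upwards off its tub (origin above 78 mm) (height (world z) of any of lid_1, lid_2, lid_3, lid_4 above 0.078 m).
It fails at once if a lid that has not gone down (under 4 mm) is pressed with more than 35 N ((distance of lid_1 from where it was at the start of the episode below 0.004 m and contact force between the fingers and lid_1 above 35 N) or (distance of lid_2 from where it was at the start of the episode below 0.004 m and contact force between the fingers and lid_2 above 35 N) or (distance of lid_3 from where it was at the start of the episode below 0.004 m and contact force between the fingers and lid_3 above 35 N) or (distance of lid_4 from where it was at the start of the episode below 0.004 m and contact force between the fingers and lid_4 above 35 N)).
It fails at once if a bystander is moved more than 30 mm (distance of any of lemon_1, mandarin_1, mug_1, kitchen_timer from where it was at the start of the episode above 0.03 m).
It also fails if it takes over 48 s, if anything falls off the work surface, if the arm or the gripper's body presses on something with over 40 N, if the wrist force passes 120 N, or if a joint passes its speed limit or range.

## Working session

There is one attempt and no reset: what is moved stays moved. The work goes in short steps, Python scripts to look and compute and a tool call to move; the robot and the scene stay as the last step left them, time stands still between calls to the robot, and variables do not carry over. Pictures are saved under pics/ and viewed, about 8 in all and at most 12, crops included, and the job is handed in when it is done.

Besides the shell and the picture viewer there is one more tool, called by a JSON object that holds its "name" and its "arguments". arm_command: Moves the arm, as the interface text tells. Its arguments: {"type":"object","properties":{"fingers":{"type":"array","items":{"type":"number"}},"xyz":{"type":"array","items":{"type":"array","items":{"type":"number"}}},"delta_rot":{"type":"array","items":{"type":"array","items":{"type":"number"}}},"newtons":{"type":"number"}},"required":["fingers","xyz","delta_rot"]}

```bash
mkdir -p pics; python3 - <<'E'
from plant import observe, optics
import cv2,pickle,numpy as np
np.set_printoptions(precision=4,suppress=True)
s=observe();print(s)
for n in("top","side"):
    c=optics.capture(n);pickle.dump(c,open(n+".pkl","wb"))
    cv2.imwrite(f"pics/{n}1.png",c["color"][:,:,::-1]);print(n,c["vfov"],c["cx"],c["cy"],c["world_from_camera"])
E
```

```text
{'clock': 0.0, 'joint_pos': array([60.062 , 17.7053, 93.6908, -0.0012, 68.7375, -3.9952]), 'joint_velocities': array([-0.0257, -0.06  , -0.097 , -0.0687,  0.0046,  0.0764]), 'joint_torque': array([  0.0011, -41.5246, -27.6667,  -0.0001,   0.0102,  -0.    ]), 'ee_pos': array([0.273 , 0.5613, 0.23  ]), 'orientation': array([[ 0.8992, -0.0011,  0.4375],
       [-0.4375, -0.002 ,  0.8992],
       [-0.0001, -1.    , -0.0023]]), 'wrist_force': array([-0.4106,  0.1443,  0.6188]), 'wrist_torque': array([0.0017, 0.0174, 0.0172]), 'width': 1.0021700872215829}
top 44.356089227181556 326.19218093164574 196.09624526771108 [[-0.0277 -0.9959  0.0865  0.4746]
 [-0.9993  0.0299  0.0241  0.0249]
 [-0.0266 -0.0857 -0.996   1.2696]
 [ 0.      0.      0.      1.    ]]
side 43.784921426543605 321.83595120947587 199.16857772843704 [[-0.9435 -0.1586  0.2911  0.1681]
 [-0.3315  0.4583 -0.8247  1.0788]
 [-0.0026 -0.8745 -0.485   0.6848]
 [ 0.      0.      0.      1.    ]]
```

View pics/top1.png

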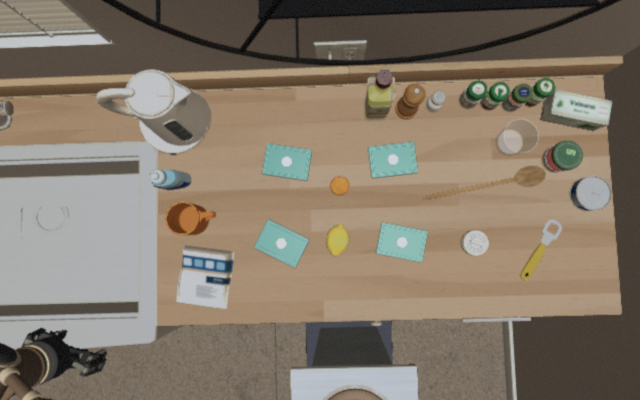

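View pics/side1.png

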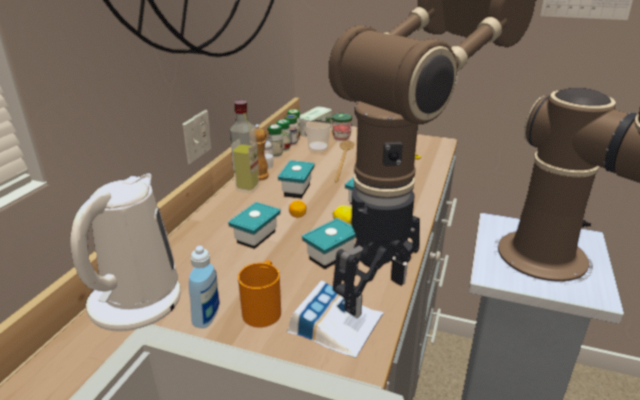

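Top view: four teal lids with pads at about (287,162), (393,160), (281,243) and (402,242). The mandarin is at (340,186), the lemon at (338,240), the mug at (187,218) and the timer at (476,243). The side view agrees.

```bash
cat > h.py <<'E'
import cv2,pickle,numpy as np
np.set_printoptions(precision=4,suppress=True)
def ray(c,uv,z):
    f=200/np.tan(np.radians(c["vfov"]/2));T=c["world_from_camera"]
    d=T[:3,:3]@np.array([(uv[0]-c["cx"])/f,(uv[1]-c["cy"])/f,1]);o=T[:3,3]
    return o+d*(z-o[2])/d[2]
E
python3 - <<'E'
from h import *
c=pickle.load(open("top.pkl","rb"));im=c["color"]
hsv=cv2.cvtColor(im,cv2.COLOR_RGB2HSV)
m=cv2.inRange(hsv,(75,90,70),(95,255,255))
cn,_=cv2.findContours(cv2.morphologyEx(m,cv2.MORPH_CLOSE,np.ones((3,3))),cv2.RETR_EXTERNAL,2)
for k in cn:
    if cv2.contourArea(k)<500: continue
    P=np.array([ray(c,p[0],.068)[:2] for p in k])
    r=cv2.minAreaRect((P*1000).astype(np.float32))
    h=np.zeros_like(m);cv2.drawContours(h,[cv2.convexHull(k)],-1,255,-1)
    h=cv2.erode(h,np.ones((9,9)));pad=((hsv[:,:,1]<80)&(h>0))
    v,u=np.nonzero(pad)
    b=cv2.boxPoints(r);e1=b[1]-b[0];e2=b[2]-b[1];l=e1 if np.linalg.norm(e1)>np.linalg.norm(e2) else e2
    l=l/np.linalg.norm(l);l*=np.sign(l[1])
    print(r, "pad px",u.mean(),v.mean(),len(u),"pad w",ray(c,(u.mean(),v.mean()),.072),"long axis",l)
for n,p in dict(mand=(340,186,.03),lemon=(338,240,.03),mug=(187,218,.09),timer=(476,243,.045)).items(): print(n,ray(c,p[:2],p[2]))
E
```

```text
mand [0.6069 0.0192 0.03  ]
lemon [0.4705 0.0284 0.03  ]
mug [0.5338 0.3923 0.09  ]
timer [ 0.4538 -0.3115  0.045 ]
```

```bash
cat > m.py <<'E'
from h import *
c=pickle.load(open("top.pkl","rb"));im=c["color"]
hsv=cv2.cvtColor(im,cv2.COLOR_RGB2HSV)
print(hsv[170,280],hsv[235,281],hsv[162,287])
m=cv2.inRange(hsv,(70,70,70),(100,255,255))
for (cu,cv) in [(287,162),(393,160),(281,243),(402,242)]:
    w=np.zeros_like(m);cv2.circle(w,(cu,cv),36,255,-1)
    v,u=np.nonzero(m&w)
    P=np.array([ray(c,p,.068)[:2] for p in zip(u,v)])
    r=cv2.minAreaRect((P*1000).astype(np.float32))
    cv2.circle(w,(cu,cv),8,254,-1);pv,pu=np.nonzero((w==254)&(m==0))
    b=cv2.boxPoints(r);e1=b[1]-b[0];e2=b[2]-b[1];l=e1 if np.linalg.norm(e1)>np.linalg.norm(e2) else e2
    l=l/np.linalg.norm(l);l*=np.sign(l[1]);pw=ray(c,(pu.mean(),pv.mean()),.072)[:2]
    print("rect",np.array(r[0]),np.array(r[1]),"mean",P.mean(0),"pad",pu.mean(),pv.mean(),len(pu),pw,"long",l,"ends",pw+l*.044,pw-l*.044)
E
python3 m.py
```

```text
[ 86  77 176] [ 86  72 180] [108  12 217]
rect [667.7111 150.3256] [109.1324  74.3748] mean [0.6681 0.1514] pad 286.3306451612903 161.32258064516128 124 [0.6677 0.1501] long [0.1804 0.9836] ends [0.6757 0.1934] [0.6598 0.1068]
rect [ 664.6999 -111.0293] [ 73.9972 109.7614] mean [ 0.6716 -0.1158] pad 392.54651162790697 159.9593023255814 172 [ 0.6628 -0.1116] long [-0.086   0.9963] ends [ 0.659  -0.0677] [ 0.6665 -0.1554]
rect [467.1294 167.388 ] [108.5625  74.0778] mean [0.4702 0.1751] pad 281.0425531914894 242.96453900709218 141 [0.4672 0.1672] long [0.4662 0.8847] ends [0.4878 0.2061] [0.4467 0.1282]
rect [ 462.0967 -126.6529] [102.0784  63.7603] mean [ 0.4683 -0.136 ] pad 402.0 242.0 197 [ 0.4615 -0.1265] long [0.2245 0.9745] ends [ 0.4714 -0.0836] [ 0.4516 -0.1694]
```

```bash
cat > go.py <<'E'
import sys
from h import *
from plant import observe
s=observe();t=np.array(list(map(float,sys.argv[1:4])))
print(s["clock"],s["ee_pos"],s["wrist_force"],"tool cm",100*s["orientation"].T@(t-s["ee_pos"]))
E
python3 go.py .447 .128 .095
python3 - <<'E'
from h import *
c=pickle.load(open("side.pkl","rb"));f=200/np.tan(np.radians(c["vfov"]/2))
W=np.linalg.inv(c["world_from_camera"])
for p in[(.6677,.1501,.072),(.6628,-.1116,.072),(.4672,.1672,.072)]:
    q=W@np.array([*p,1]);print(q[:2]/q[2]*f+[c["cx"],c["cy"]])
E
```

```text
0.1 [0.2731 0.5614 0.2302] [ 0.1265 -0.3818 -0.9819] tool cm [ 34.5995  13.5776 -31.3324]
[255.1599 211.9402]
[297.1673 168.3355]
[331.2971 230.1196]
```

{"name": "arm_command", "arguments": {"fingers": [0,0,0,0,0,0,0,0,0,0,0,0,0,0], "xyz": [[3,1,-2.7],[7,2.5,-6.2],[11,4,-10],[15,5.5,-13.5],[19,7,-17.2],[23,8.5,-20.8],[27,10,-24.4],[31,11.5,-28],[33,12.5,-30],[34.6,13.4,-31.3],[34.6,13.4,-31.3],[34.6,13.4,-31.3],[34.6,13.4,-31.3],[34.6,13.4,-31.3]], "delta_rot": [[0,0,0],[0,0,0],[0,0,0],[0,0,0],[0,0,0],[0,0,0],[0,0,0],[0,0,0],[0,0,0],[0,0,0],[0,0,0],[0,0,0],[0,0,0],[0,0,0]]}}

```text
clock: 1.5
ee_pos: [0.4476, 0.1304, 0.0977]
orientation: [[0.9, 0.001, 0.436], [-0.436, 0.0, 0.9], [0.0, -1.0, 0.001]]
wrist_force: [0.3, 0.4, -0.3]
width: 0.001
```

```bash
python3 go.py .447 .128 .078; python3 - <<'E'
from plant import optics
import cv2,pickle,numpy as np
out=[]
for n in("side","wrist"):
    c=optics.capture(n);pickle.dump(c,open(n+"2.pkl","wb"));im=c["color"][:,:,::-1]
    print(n,c["world_from_camera"][:3,3])
    out.append(cv2.resize(im[140:300,200:460],(780,480),interpolation=cv2.INTER_CUBIC) if n=="side" else im)
cv2.imwrite("pics/s2.png",out[0]);cv2.imwrite("pics/w2.png",out[1])
E
```

```text
1.5 [0.4476 0.1304 0.0977] [ 0.2638  0.379  -0.2693] tool cm [ 0.0555  1.9702 -0.2458]
side [0.16808079 1.07882879 0.68476699]
wrist [0.37117709 0.16613088 0.23977074]
```

View pics/s2.png

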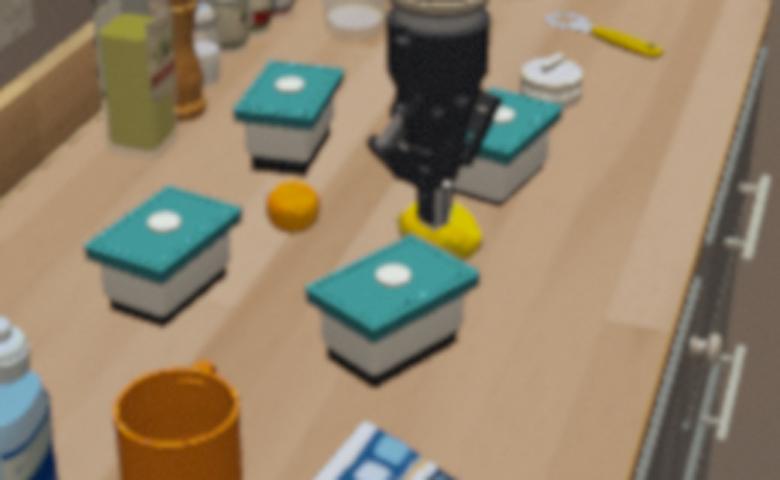

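Crop from the side camera: the fingertip is just above the near end of lid 3. The pad positions agree with the top view to within about 2 px. Next I descend gently.

{"name": "arm_command", "arguments": {"fingers": [0,0,0,0,0,0], "xyz": [[0,1,-0.1],[0,1.8,-0.1],[0,2.2,-0.1],[0,2.2,-0.1],[0,2.2,-0.1],[0,2.2,-0.1]], "delta_rot": [[0,0,0],[0,0,0],[0,0,0],[0,0,0],[0,0,0],[0,0,0]]}}

```text
clock: 2.2
ee_pos: [0.4475, 0.1283, 0.0754]
orientation: [[0.899, 0.0, 0.438], [-0.438, 0.0, 0.899], [0.0, -1.0, 0.0]]
wrist_force: [-0.2, -0.1, -0.5]
width: 0.001
```

{"name": "arm_command", "arguments": {"fingers": [0,0,0,0], "xyz": [[0,0.1,0],[0,0.2,0],[0,0.3,0],[0,0.3,0]], "delta_rot": [[0,0,0],[0,0,0],[0,0,0],[0,0,0]]}}

```text
clock: 2.6
ee_pos: [0.4471, 0.1283, 0.0722]
orientation: [[0.899, -0.0, 0.438], [-0.438, -0.0, 0.899], [-0.0, -1.0, -0.0]]
wrist_force: [-1.4, -0.1, 0.0]
width: -0.002
```

{"name": "arm_command", "arguments": {"fingers": [0,0,0], "xyz": [[0,0.1,0],[0,0.1,0],[0,0.1,0]], "delta_rot": [[0,0,0],[0,0,0],[0,0,0]]}}

```text
clock: 2.9
ee_pos: [0.4472, 0.1283, 0.0713]
orientation: [[0.899, -0.0, 0.437], [-0.437, -0.0, 0.899], [-0.0, -1.0, -0.0]]
wrist_force: [0.6, 0.4, 0.2]
width: -0.001
```

{"name": "arm_command", "arguments": {"fingers": [0,0,0], "xyz": [[0,0.1,0],[0,0.1,0],[0,0.1,0]], "delta_rot": [[0,0,0],[0,0,0],[0,0,0]]}}

```text
clock: 3.2
ee_pos: [0.4471, 0.1283, 0.0702]
orientation: [[0.899, -0.0, 0.437], [-0.437, -0.0, 0.899], [-0.0, -1.0, -0.0]]
wrist_force: [0.2, -0.2, -0.4]
width: 0.002
```

{"name": "arm_command", "arguments": {"fingers": [0,0,0], "xyz": [[0,0.1,0],[0,0.1,0],[0,0.1,0]], "delta_rot": [[0,0,0],[0,0,0],[0,0,0]]}}

```text
clock: 3.5
ee_pos: [0.4471, 0.1283, 0.0692]
orientation: [[0.899, -0.0, 0.437], [-0.437, -0.0, 0.899], [-0.0, -1.0, -0.0]]
wrist_force: [-0.6, 0.3, -0.9]
width: -0.001
```

{"name": "arm_command", "arguments": {"fingers": [0,0,0], "xyz": [[0,0.1,0],[0,0.1,0],[0,0.1,0]], "delta_rot": [[0,0,0],[0,0,0],[0,0,0]]}}

```text
clock: 3.8
ee_pos: [0.4472, 0.1283, 0.0682]
orientation: [[0.899, -0.0, 0.438], [-0.438, 0.0, 0.899], [-0.0, -1.0, -0.0]]
wrist_force: [-1.2, -0.3, 0.9]
width: -0.002
```

{"name": "arm_command", "arguments": {"fingers": [0,0,0], "xyz": [[0,0.1,0],[0,0.1,0],[0,0.1,0]], "delta_rot": [[0,0,0],[0,0,0],[0,0,0]]}}

```text
clock: 4.1
ee_pos: [0.4472, 0.1283, 0.0672]
orientation: [[0.899, -0.0, 0.437], [-0.437, -0.0, 0.899], [-0.0, -1.0, -0.0]]
wrist_force: [0.4, 0.2, 0.3]
width: 0.0
```

{"name": "arm_command", "arguments": {"fingers": [0,0,0], "xyz": [[0,0.1,0],[0,0.1,0],[0,0.1,0]], "delta_rot": [[0,0,0],[0,0,0],[0,0,0]]}}

```text
clock: 4.4
ee_pos: [0.4473, 0.1283, 0.0666]
orientation: [[0.899, 0.0, 0.437], [-0.437, -0.0, 0.899], [0.0, -1.0, 0.0]]
wrist_force: [-1.6, -1.5, 4.2]
width: 0.002
```

{"name": "arm_command", "arguments": {"fingers": [0,0,0], "xyz": [[0,0.1,0],[0,0.1,0],[0,0.1,0]], "delta_rot": [[0,0,0],[0,0,0],[0,0,0]]}}

```text
clock: 4.7
ee_pos: [0.4474, 0.1283, 0.0661]
orientation: [[0.899, -0.0, 0.437], [-0.437, -0.0, 0.899], [-0.0, -1.0, -0.0]]
wrist_force: [-3.4, -0.7, 9.5]
width: 0.003
```

{"name": "arm_command", "arguments": {"fingers": [0,0,0], "xyz": [[0,0.1,0],[0,0.1,0],[0,0.1,0]], "delta_rot": [[0,0,0],[0,0,0],[0,0,0]]}}

```text
clock: 5.0
ee_pos: [0.4474, 0.1283, 0.0657]
orientation: [[0.899, -0.0, 0.437], [-0.437, -0.0, 0.899], [-0.0, -1.0, -0.0]]
wrist_force: [-4.4, -0.8, 13.4]
width: -0.003
```

Lid 3 is firm: 13 N for about 1.3 mm of sink. Moving on to lid 1.

{"name": "arm_command", "arguments": {"fingers": [0,0,0,0,0,0,0,0,0,0,0,0,0], "xyz": [[0,-1.5,0],[0,-3,0],[3,-3,1.1],[7,-3,2.6],[11,-3,4.1],[15,-3,5.5],[18,-3,6.6],[20,-3,7.3],[20,-3,7.3],[20,-2,7.3],[20,-1.1,7.3],[20,-1.1,7.3],[20,-1.1,7.3]], "delta_rot": [[0,0,0],[0,0,0],[0,0,0],[0,0,0],[0,0,0],[0,0,0],[0,0,0],[0,0,0],[0,0,0],[0,0,0],[0,0,0],[0,0,0],[0,0,0]]}}

```text
clock: 6.3
ee_pos: [0.6573, 0.1066, 0.0742]
orientation: [[0.899, -0.003, 0.437], [-0.437, -0.0, 0.899], [-0.002, -1.0, -0.001]]
wrist_force: [0.4, -0.2, -0.3]
width: 0.003
```

{"name": "arm_command", "arguments": {"fingers": [0,0,0,0,0], "xyz": [[0,0.1,0],[0,0.2,0],[0,0.3,0],[0,0.3,0],[0,0.3,0]], "delta_rot": [[0,0,0],[0,0,0],[0,0,0],[0,0,0],[0,0,0]]}}

```text
clock: 6.8
ee_pos: [0.6591, 0.1064, 0.0724]
orientation: [[0.899, 0.0, 0.438], [-0.438, 0.0, 0.899], [0.0, -1.0, 0.0]]
wrist_force: [-0.0, -0.9, -0.3]
width: 0.004
```

{"name": "arm_command", "arguments": {"fingers": [0,0,0], "xyz": [[0,0.2,0],[0,0.2,0],[0,0.2,0]], "delta_rot": [[0,0,0],[0,0,0],[0,0,0]]}}

```text
clock: 7.1
ee_pos: [0.6589, 0.1064, 0.0701]
orientation: [[0.899, -0.0, 0.437], [-0.437, -0.0, 0.899], [-0.0, -1.0, -0.0]]
wrist_force: [0.2, 0.3, -0.9]
width: -0.0
```

{"name": "arm_command", "arguments": {"fingers": [0,0,0], "xyz": [[0,0.1,0],[0,0.1,0],[0,0.1,0]], "delta_rot": [[0,0,0],[0,0,0],[0,0,0]]}}

```text
clock: 7.4
ee_pos: [0.659, 0.1064, 0.0692]
orientation: [[0.899, -0.0, 0.437], [-0.437, -0.0, 0.899], [-0.0, -1.0, -0.0]]
wrist_force: [-0.2, 0.6, 0.8]
width: 0.001
```

{"name": "arm_command", "arguments": {"fingers": [0,0,0], "xyz": [[0,0.1,0],[0,0.2,0],[0,0.2,0]], "delta_rot": [[0,0,0],[0,0,0],[0,0,0]]}}

```text
clock: 7.7
ee_pos: [0.6588, 0.1064, 0.0671]
orientation: [[0.899, -0.0, 0.437], [-0.437, -0.0, 0.899], [-0.0, -1.0, -0.0]]
wrist_force: [-0.5, 0.5, -0.8]
width: -0.001
```

{"name": "arm_command", "arguments": {"fingers": [0,0,0], "xyz": [[0,0.1,0],[0,0.1,0],[0,0.1,0]], "delta_rot": [[0,0,0],[0,0,0],[0,0,0]]}}

```text
clock: 8.0
ee_pos: [0.6589, 0.1064, 0.0662]
orientation: [[0.899, -0.0, 0.437], [-0.437, -0.0, 0.899], [-0.0, -1.0, -0.0]]
wrist_force: [-0.2, 0.2, 0.8]
width: 0.001
```

{"name": "arm_command", "arguments": {"fingers": [0,0,0], "xyz": [[0,0.1,0],[0,0.1,0],[0,0.1,0]], "delta_rot": [[0,0,0],[0,0,0],[0,0,0]]}}

```text
clock: 8.3
ee_pos: [0.659, 0.1064, 0.0653]
orientation: [[0.899, -0.0, 0.437], [-0.437, 0.0, 0.899], [-0.0, -1.0, -0.0]]
wrist_force: [0.2, 0.1, -1.0]
width: -0.007
```

{"name": "arm_command", "arguments": {"fingers": [0,0,0], "xyz": [[0,0.1,0],[0,0.2,0],[0,0.2,0]], "delta_rot": [[0,0,0],[0,0,0],[0,0,0]]}}

```text
clock: 8.6
ee_pos: [0.6591, 0.1064, 0.0646]
orientation: [[0.899, -0.0, 0.437], [-0.437, -0.0, 0.899], [-0.0, -1.0, -0.0]]
wrist_force: [-3.4, -0.3, 6.3]
width: 0.002
```

{"name": "arm_command", "arguments": {"fingers": [0,0,0], "xyz": [[0,0.1,0],[0,0.1,0],[0,0.1,0]], "delta_rot": [[0,0,0],[0,0,0],[0,0,0]]}}

```text
clock: 8.9
ee_pos: [0.6592, 0.1064, 0.0643]
orientation: [[0.899, -0.0, 0.437], [-0.437, -0.0, 0.899], [-0.0, -1.0, -0.0]]
wrist_force: [-3.7, -0.6, 9.2]
width: -0.0
```

Lid 1 is firm too: 9 N for about 0.8 mm. On to lid 2.

{"name": "arm_command", "arguments": {"fingers": [0,0,0,0,0,0,0,0,0,0,0,0,0,0], "xyz": [[0,-1.5,0],[0,-3,0],[1.5,-3,-3.1],[3,-3,-6.2],[4.5,-3,-9.3],[6,-3,-12.4],[7.2,-3,-14.8],[7.6,-3,-15.6],[7.6,-3,-15.6],[7.6,-2,-15.6],[7.6,-1.2,-15.6],[7.6,-1.1,-15.6],[7.6,-1,-15.6],[7.6,-1,-15.6]], "delta_rot": [[0,0,0],[0,0,0],[0,0,0],[0,0,0],[0,0,0],[0,0,0],[0,0,0],[0,0,0],[0,0,0],[0,0,0],[0,0,0],[0,0,0],[0,0,0],[0,0,0]]}}

```text
clock: 10.3
ee_pos: [0.659, -0.0664, 0.0719]
orientation: [[0.9, -0.001, 0.437], [-0.437, 0.0, 0.9], [-0.001, -1.0, -0.0]]
wrist_force: [-0.1, -0.3, 0.1]
width: -0.003
```

{"name": "arm_command", "arguments": {"fingers": [0,0,0], "xyz": [[0,0.1,0],[0,0.1,0],[0,0.1,0]], "delta_rot": [[0,0,0],[0,0,0],[0,0,0]]}}

```text
clock: 10.6
ee_pos: [0.6592, -0.0671, 0.0715]
orientation: [[0.899, 0.0, 0.438], [-0.438, -0.0, 0.899], [0.0, -1.0, 0.0]]
wrist_force: [-0.3, 0.0, 0.1]
width: 0.001
```

{"name": "arm_command", "arguments": {"fingers": [0,0,0], "xyz": [[0,0.1,0],[0,0.1,0],[0,0.1,0]], "delta_rot": [[0,0,0],[0,0,0],[0,0,0]]}}

```text
clock: 10.9
ee_pos: [0.6594, -0.0672, 0.0708]
orientation: [[0.899, 0.001, 0.438], [-0.438, -0.0, 0.899], [0.001, -1.0, 0.0]]
wrist_force: [-0.5, 0.7, 3.3]
width: 0.005
```

{"name": "arm_command", "arguments": {"fingers": [0,0,0], "xyz": [[0,0.1,0],[0,0.1,0],[0,0.1,0]], "delta_rot": [[0,0,0],[0,0,0],[0,0,0]]}}

```text
clock: 11.2
ee_pos: [0.6594, -0.0672, 0.0705]
orientation: [[0.899, 0.001, 0.437], [-0.437, -0.0, 0.899], [0.001, -1.0, 0.0]]
wrist_force: [-2.5, -0.5, 6.0]
width: -0.001
```

Lid 2 is firm: 6 N for about 0.5 mm. On to lid 4.

{"name": "arm_command", "arguments": {"fingers": [0,0,0,0,0,0,0,0,0,0,0,0,0,0], "xyz": [[0,-1.5,0],[0,-2.5,0],[-3,-2.5,-1.8],[-6,-2.5,-3.6],[-9,-2.5,-5.4],[-12,-2.5,-7.2],[-15,-2.5,-9],[-16.2,-2.5,-9.7],[-16.2,-2.5,-9.7],[-16.2,-1.5,-9.7],[-16.2,-0.7,-9.7],[-16.2,-0.5,-9.7],[-16.2,-0.4,-9.7],[-16.2,-0.4,-9.7]], "delta_rot": [[0,0,0],[0,0,0],[0,0,0],[0,0,0],[0,0,0],[0,0,0],[0,0,0],[0,0,0],[0,0,0],[0,0,0],[0,0,0],[0,0,0],[0,0,0],[0,0,0]]}}

```text
clock: 12.6
ee_pos: [0.4712, -0.0833, 0.0728]
orientation: [[0.899, -0.001, 0.437], [-0.437, 0.0, 0.899], [-0.001, -1.0, -0.0]]
wrist_force: [0.2, 0.3, -0.1]
width: -0.005
```

{"name": "arm_command", "arguments": {"fingers": [0,0,0], "xyz": [[0,0.1,0],[0,0.2,0],[0,0.2,0]], "delta_rot": [[0,0,0],[0,0,0],[0,0,0]]}}

```text
clock: 12.9
ee_pos: [0.471, -0.0835, 0.0713]
orientation: [[0.899, 0.0, 0.437], [-0.437, -0.0, 0.899], [0.0, -1.0, -0.0]]
wrist_force: [0.5, -0.4, -0.0]
width: 0.002
```

{"name": "arm_command", "arguments": {"fingers": [0,0,0], "xyz": [[0,0.1,0],[0,0.1,0],[0,0.1,0]], "delta_rot": [[0,0,0],[0,0,0],[0,0,0]]}}

```text
clock: 13.2
ee_pos: [0.471, -0.0835, 0.0703]
orientation: [[0.899, 0.0, 0.438], [-0.438, -0.0, 0.899], [0.0, -1.0, -0.0]]
wrist_force: [0.0, -0.8, 1.0]
width: -0.002
```

{"name": "arm_command", "arguments": {"fingers": [0,0,0], "xyz": [[0,0.1,0],[0,0.1,0],[0,0.1,0]], "delta_rot": [[0,0,0],[0,0,0],[0,0,0]]}}

```text
clock: 13.5
ee_pos: [0.471, -0.0834, 0.0693]
orientation: [[0.899, -0.0, 0.437], [-0.437, 0.0, 0.899], [-0.0, -1.0, -0.0]]
wrist_force: [0.2, 0.5, 0.7]
width: -0.001
```

{"name": "arm_command", "arguments": {"fingers": [0,0,0], "xyz": [[0,0.1,0],[0,0.2,0],[0,0.2,0]], "delta_rot": [[0,0,0],[0,0,0],[0,0,0]]}}

```text
clock: 13.8
ee_pos: [0.4709, -0.0834, 0.0671]
orientation: [[0.899, -0.0, 0.437], [-0.437, 0.0, 0.899], [-0.0, -1.0, -0.0]]
wrist_force: [-0.4, 0.0, -0.5]
width: -0.003
```

{"name": "arm_command", "arguments": {"fingers": [0,0,0], "xyz": [[0,0.1,0],[0,0.1,0],[0,0.1,0]], "delta_rot": [[0,0,0],[0,0,0],[0,0,0]]}}

```text
clock: 14.1
ee_pos: [0.471, -0.0834, 0.0662]
orientation: [[0.899, -0.0, 0.437], [-0.437, 0.0, 0.899], [-0.0, -1.0, -0.0]]
wrist_force: [-0.8, 1.0, 0.6]
width: -0.002
```

{"name": "arm_command", "arguments": {"fingers": [0,0,0], "xyz": [[0,0.1,0],[0,0.1,0],[0,0.1,0]], "delta_rot": [[0,0,0],[0,0,0],[0,0,0]]}}

```text
clock: 14.4
ee_pos: [0.471, -0.0835, 0.0653]
orientation: [[0.899, -0.0, 0.437], [-0.437, -0.0, 0.899], [-0.0, -1.0, -0.0]]
wrist_force: [-0.7, -0.7, 0.3]
width: 0.001
```

{"name": "arm_command", "arguments": {"fingers": [0,0,0], "xyz": [[0,0.1,0],[0,0.1,0],[0,0.1,0]], "delta_rot": [[0,0,0],[0,0,0],[0,0,0]]}}

```text
clock: 14.7
ee_pos: [0.471, -0.0835, 0.0643]
orientation: [[0.899, 0.0, 0.437], [-0.437, -0.0, 0.899], [0.0, -1.0, 0.0]]
wrist_force: [0.3, -0.6, -0.5]
width: 0.003
```

{"name": "arm_command", "arguments": {"fingers": [0,0,0], "xyz": [[0,0.1,0],[0,0.1,0],[0,0.1,0]], "delta_rot": [[0,0,0],[0,0,0],[0,0,0]]}}

```text
clock: 15.0
ee_pos: [0.471, -0.0834, 0.0633]
orientation: [[0.899, 0.0, 0.437], [-0.437, 0.0, 0.899], [0.0, -1.0, 0.0]]
wrist_force: [1.4, 0.2, 0.4]
width: 0.001
```

{"name": "arm_command", "arguments": {"fingers": [0,0,0], "xyz": [[0,0.1,0],[0,0.1,0],[0,0.1,0]], "delta_rot": [[0,0,0],[0,0,0],[0,0,0]]}}

```text
clock: 15.3
ee_pos: [0.4711, -0.0834, 0.0623]
orientation: [[0.899, 0.0, 0.438], [-0.438, 0.0, 0.899], [0.0, -1.0, 0.0]]
wrist_force: [-0.1, -0.1, 0.1]
width: -0.002
```

```bash
python3 - <<'E'
from plant import optics,observe
import cv2,numpy as np
print(observe()["wrist_force"])
a=optics.capture("side")["color"][:,:,::-1];b=optics.capture("wrist")["color"][:,:,::-1]
cv2.imwrite("pics/c3.png",np.vstack([cv2.resize(a[110:220,300:460],(436,300),interpolation=cv2.INTER_CUBIC),cv2.resize(b,(436,272))]))
E
```

```text
[-0.08836313 -0.12168062  0.07222297]
```

View pics/c3.png

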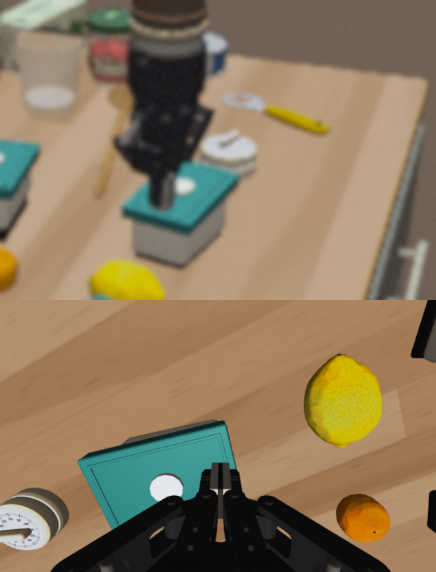

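Side and wrist views: the tip is over the inner end of lid 4, beside the pad, and well clear of the lemon. There is no clear force yet, so I continue down.

{"name": "arm_command", "arguments": {"fingers": [0,0,0], "xyz": [[0,0.1,0],[0,0.1,0],[0,0.1,0]], "delta_rot": [[0,0,0],[0,0,0],[0,0,0]]}}

```text
clock: 15.7
ee_pos: [0.471, -0.0834, 0.0613]
orientation: [[0.899, 0.0, 0.438], [-0.438, 0.0, 0.899], [0.0, -1.0, 0.0]]
wrist_force: [-0.5, 1.3, 1.1]
width: 0.001
```

{"name": "arm_command", "arguments": {"fingers": [0,0,0], "xyz": [[0,0.1,0],[0,0.1,0],[0,0.1,0]], "delta_rot": [[0,0,0],[0,0,0],[0,0,0]]}}

```text
clock: 16.0
ee_pos: [0.471, -0.0835, 0.0603]
orientation: [[0.899, 0.0, 0.438], [-0.438, 0.0, 0.899], [0.0, -1.0, 0.0]]
wrist_force: [0.1, 1.6, 0.9]
width: 0.002
```

{"name": "arm_command", "arguments": {"fingers": [0,0,0], "xyz": [[0,0.1,0],[0,0.1,0],[0,0.1,0]], "delta_rot": [[0,0,0],[0,0,0],[0,0,0]]}}

```text
clock: 16.3
ee_pos: [0.4711, -0.0835, 0.0598]
orientation: [[0.899, -0.0, 0.438], [-0.438, 0.0, 0.899], [-0.0, -1.0, 0.0]]
wrist_force: [-1.2, 1.8, 6.1]
width: 0.001
```

At lid 4 the tip got down to z = 0.060 with only about 1 N before it bottomed out. That is below the lowest flat top possible (0.064), so the lid rocked. Now I lift, move over the pad and refine the pad position.

{"name": "arm_command", "arguments": {"fingers": [0,0,0,0,0,0,0,0], "xyz": [[0,-1,0],[0,-3,0],[0,-4,0],[0.5,-4,-2.2],[1,-4,-4.2],[1,-4,-4.3],[1,-4,-4.3],[1,-4,-4.3]], "delta_rot": [[0,0,0],[0,0,0],[0,0,0],[0,0,0],[0,0,0],[0,0,0],[0,0,0],[0,0,0]]}}

```text
clock: 17.1
ee_pos: [0.461, -0.126, 0.0992]
orientation: [[0.899, -0.0, 0.438], [-0.438, 0.0, 0.899], [-0.0, -1.0, 0.0]]
wrist_force: [0.7, -0.2, -0.1]
width: -0.001
```

```bash
python3 - <<'E'
from h import *
from plant import optics,observe
c=pickle.load(open("top.pkl","rb"));g=c["color"][210:274,365:440]
hsv=cv2.cvtColor(g,cv2.COLOR_RGB2HSV)
m=cv2.inRange(hsv,(75,45,60),(100,255,255))
n,lab,st,ce=cv2.connectedComponentsWithStats(m);k=1+np.argmax(st[1:,4])
v,u=np.nonzero(lab==k);P=np.array([ray(c,(a+365,b+210),.067)[:2]*1000 for a,b in zip(u,v)]).astype(np.float32)
print(cv2.minAreaRect(P))
p=cv2.inRange(hsv,(0,0,170),(180,40,255));n,lab,st,ce=cv2.connectedComponentsWithStats(p)
for i in range(1,n):
    if st[i,4]>30: print(st[i],ray(c,ce[i]+[365,210],.071))
w=optics.capture("wrist");hw=cv2.cvtColor(w["color"],cv2.COLOR_RGB2HSV)
p=cv2.inRange(hw,(0,0,150),(180,45,255));n,lab,st,ce=cv2.connectedComponentsWithStats(p)
for i in range(1,n):
    if st[i,4]>200: print("wrist",st[i],ce[i],ray(w,ce[i],.071))
s=optics.capture("side")["color"][:,:,::-1]
cv2.imwrite("pics/d4.png",np.vstack([cv2.resize(s[110:220,300:460],(436,300),interpolation=cv2.INTER_CUBIC),cv2.resize(w["color"][:,:,::-1],(436,272)),cv2.resize(g[:,:,::-1],(436,0) if 0 else (436,28))]))
print(observe()["ee_pos"])
E
```

```text
((462.0957946777344, -125.57105255126953), (112.44868469238281, 75.57758331298828), 77.16915893554688)
[ 31  27  12  11 101] [ 0.4618 -0.1255  0.071 ]
wrist [304 213  40  31 906] [323.3907 227.287 ] [ 0.4583 -0.1258  0.071 ]
wrist [  80  261   73   61 3122] [116.0029 290.6044] [ 0.4397 -0.2717  0.071 ]
wrist [  0 348  19  36 301] [  8.8106 368.9037] [ 0.4606 -0.3883  0.071 ]
[ 0.4611 -0.1258  0.0992]
```

View pics/d4.png

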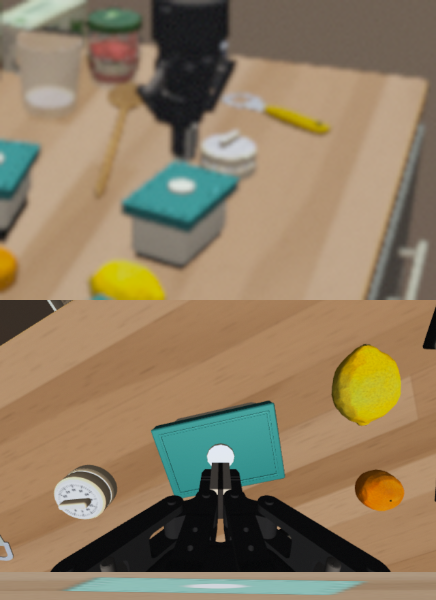

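The pad centre measures (0.462, -0.1255) and the tip is at (0.461, -0.126), so it is right above the pad. The lid has sprung back level. Descending.

{"name": "arm_command", "arguments": {"fingers": [0,0,0,0,0,0], "xyz": [[0,1,0],[0,1.8,0],[0,2.2,0],[0,2.3,0],[0,2.4,0],[0,2.4,0]], "delta_rot": [[0,0,0],[0,0,0],[0,0,0],[0,0,0],[0,0,0],[0,0,0]]}}

```text
clock: 17.8
ee_pos: [0.4612, -0.1265, 0.0752]
orientation: [[0.899, 0.0, 0.438], [-0.438, -0.0, 0.899], [0.0, -1.0, -0.0]]
wrist_force: [-0.1, 0.7, -0.8]
width: 0.001
```

{"name": "arm_command", "arguments": {"fingers": [0,0,0], "xyz": [[0,0.1,0],[0,0.2,0],[0,0.2,0]], "delta_rot": [[0,0,0],[0,0,0],[0,0,0]]}}

```text
clock: 18.1
ee_pos: [0.4612, -0.1265, 0.0733]
orientation: [[0.899, 0.0, 0.437], [-0.437, -0.0, 0.899], [0.0, -1.0, -0.0]]
wrist_force: [0.2, -0.2, 0.6]
width: 0.0
```

{"name": "arm_command", "arguments": {"fingers": [0,0,0], "xyz": [[0,0.1,0],[0,0.2,0],[0,0.2,0]], "delta_rot": [[0,0,0],[0,0,0],[0,0,0]]}}

```text
clock: 18.4
ee_pos: [0.461, -0.1264, 0.0711]
orientation: [[0.899, -0.0, 0.437], [-0.437, 0.0, 0.899], [-0.0, -1.0, -0.0]]
wrist_force: [-0.4, 0.0, 0.2]
width: -0.001
```

{"name": "arm_command", "arguments": {"fingers": [0,0,0], "xyz": [[0,0.1,0],[0,0.2,0],[0,0.2,0]], "delta_rot": [[0,0,0],[0,0,0],[0,0,0]]}}

```text
clock: 18.7
ee_pos: [0.4612, -0.1265, 0.0693]
orientation: [[0.899, -0.0, 0.437], [-0.437, -0.0, 0.899], [-0.0, -1.0, -0.0]]
wrist_force: [1.0, -0.5, 0.4]
width: -0.003
```

{"name": "arm_command", "arguments": {"fingers": [0,0,0], "xyz": [[0,0.1,0],[0,0.1,0],[0,0.1,0]], "delta_rot": [[0,0,0],[0,0,0],[0,0,0]]}}

```text
clock: 19.0
ee_pos: [0.4613, -0.1265, 0.0689]
orientation: [[0.899, -0.0, 0.437], [-0.437, 0.0, 0.899], [-0.0, -1.0, -0.0]]
wrist_force: [-2.0, 1.1, 6.3]
width: 0.002
```

{"name": "arm_command", "arguments": {"fingers": [0,0,0], "xyz": [[0,0.1,0],[0,0.1,0],[0,0.1,0]], "delta_rot": [[0,0,0],[0,0,0],[0,0,0]]}}

```text
clock: 19.3
ee_pos: [0.4613, -0.1265, 0.0684]
orientation: [[0.899, -0.0, 0.437], [-0.437, 0.0, 0.899], [-0.0, -1.0, -0.0]]
wrist_force: [-2.8, 0.3, 9.6]
width: -0.002
```

{"name": "arm_command", "arguments": {"fingers": [0,0,0], "xyz": [[0,0.1,0],[0,0.1,0],[0,0.1,0]], "delta_rot": [[0,0,0],[0,0,0],[0,0,0]]}}

```text
clock: 19.6
ee_pos: [0.4613, -0.1266, 0.0676]
orientation: [[0.899, -0.0, 0.437], [-0.437, 0.0, 0.899], [-0.0, -1.0, -0.0]]
wrist_force: [-2.5, 2.0, 10.3]
width: 0.001
```

{"name": "arm_command", "arguments": {"fingers": [0,0,0], "xyz": [[0,0.1,0],[0,0.1,0],[0,0.1,0]], "delta_rot": [[0,0,0],[0,0,0],[0,0,0]]}}

```text
clock: 19.9
ee_pos: [0.4613, -0.1266, 0.0666]
orientation: [[0.899, -0.0, 0.437], [-0.437, 0.0, 0.899], [-0.0, -1.0, -0.0]]
wrist_force: [-4.0, 1.3, 11.5]
width: -0.001
```

It gives at about 11 N, so it is sliding down. Continuing.

{"name": "arm_command", "arguments": {"fingers": [0,0,0,0], "xyz": [[0,0.1,0],[0,0.2,0],[0,0.2,0],[0,0.2,0]], "delta_rot": [[0,0,0],[0,0,0],[0,0,0],[0,0,0]]}}

```text
clock: 20.3
ee_pos: [0.4613, -0.1265, 0.0646]
orientation: [[0.899, -0.0, 0.437], [-0.437, 0.0, 0.899], [-0.0, -1.0, -0.0]]
wrist_force: [-4.5, 2.0, 10.4]
width: -0.002
```

{"name": "arm_command", "arguments": {"fingers": [0,0,0], "xyz": [[0,0.1,0],[0,0.1,0],[0,0.1,0]], "delta_rot": [[0,0,0],[0,0,0],[0,0,0]]}}

```text
clock: 20.6
ee_pos: [0.4613, -0.1265, 0.0636]
orientation: [[0.899, -0.0, 0.437], [-0.437, 0.0, 0.899], [-0.0, -1.0, -0.0]]
wrist_force: [-2.9, 0.8, 11.4]
width: -0.002
```

{"name": "arm_command", "arguments": {"fingers": [0,0,0], "xyz": [[0,0.1,0],[0,0.1,0],[0,0.1,0]], "delta_rot": [[0,0,0],[0,0,0],[0,0,0]]}}

```text
clock: 20.9
ee_pos: [0.4613, -0.1265, 0.0626]
orientation: [[0.899, -0.0, 0.437], [-0.437, 0.0, 0.899], [-0.0, -1.0, -0.0]]
wrist_force: [-3.5, 0.2, 10.8]
width: 0.0
```

{"name": "arm_command", "arguments": {"fingers": [0,0,0], "xyz": [[0,0.1,0],[0,0.1,0],[0,0.1,0]], "delta_rot": [[0,0,0],[0,0,0],[0,0,0]]}}

```text
clock: 21.2
ee_pos: [0.4613, -0.1266, 0.0618]
orientation: [[0.899, -0.001, 0.437], [-0.437, 0.0, 0.899], [-0.001, -1.0, -0.0]]
wrist_force: [-4.1, 1.5, 13.2]
width: -0.002
```

{"name": "arm_command", "arguments": {"fingers": [0,0,0,0,0], "xyz": [[0,0.1,0],[0,0.1,0],[0,0.1,0],[0,0.1,0],[0,0.1,0]], "delta_rot": [[0,0,0],[0,0,0],[0,0,0],[0,0,0],[0,0,0]]}}

```text
clock: 21.7
ee_pos: [0.4614, -0.1266, 0.0614]
orientation: [[0.899, -0.001, 0.437], [-0.437, 0.0, 0.899], [-0.001, -1.0, -0.0]]
wrist_force: [-6.0, 2.0, 17.6]
width: -0.002
```

The lid is home: stiff again at 17.6 N after 7.8 mm of travel. One last check while holding.

```bash
python3 - <<'E'
from h import *
from plant import optics,observe
a=optics.capture("side")["color"][:,:,::-1];b=optics.capture("top")["color"][:,:,::-1]
cv2.imwrite("pics/e5.png",np.vstack([cv2.resize(a,(512,320)),cv2.resize(b[120:280,160:500],(512,240))]))
s=observe();print(s["clock"],s["ee_pos"],s["wrist_force"])
E
```

```text
21.8 [ 0.4614 -0.1266  0.0614] [-6.0907  1.6941 17.2365]
```

View pics/e5.png

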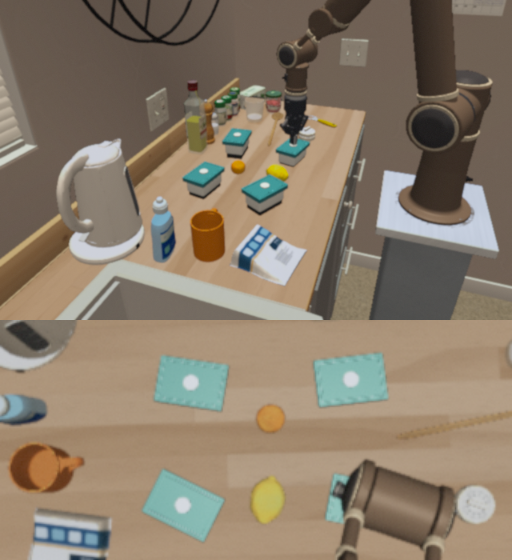

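The tip is on the pad of lid 4, steady at 17 N. The lemon, mandarin, mug and timer are where they were. Handing in.

```bash
python3 -c "
from plant import order,observe
print(order.finish_job());s=observe();print(s['ee_pos'],s['wrist_force'])"
```

```text
the job is handed in; nothing more can be done
None
the job is handed in; nothing more can be done
```

I found the loose lid, pushed it home and handed the job in at 21.8 s of the 48 s, with the fingertip still pressing on its pad. The hand-in gave no verdict, so success is not confirmed.

**Finding it:** I probed one end of each lid with the closed fingertip. Three were firm, sinking 1.3 mm or less at 6 to 13 N. The fourth, nearest the robot on its right at (0.462, -0.126), dipped about 5 mm at around 1 N and sprang back level.

**Seating it:** I pressed that lid on its middle pad. It slid down at about 11 N and then went stiff. The fingertip had travelled about 7.8 mm from first contact.

**Last checks:**
- **Hold:** the fingertip was steady at z = 0.0614 with 17.2 N vertical force. There was also about 6 N sideways, so roughly 18 N in total.
- **Bystanders:** in the last top and side views, the lemon, mandarin, mug and timer were where they started.
- **Not measured:** I did not measure the lid's tilt directly. I inferred the rocking from how far the tip went down, and levelness from the central press and the stiff stop, because the arm hid the lid in the last top view.

No check failed or disagreed.

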